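Put three dental casts back into their own work trays

ROBOT

A 6-joint arm with a two-finger parallel gripper is mounted at the origin on a cart in front of the work surface, level with it; the furniture and walls round the work are solid. World frame = base frame: x ahead of the robot, y to its left, z up, the work surface at z = 0. Lengths are in mm, angles in rad, forces in N, time in s.
With the tool pointing down it reaches from about 150 to 775 mm from the base axis. Payload 6.1 kg.
Tool frame: the origin (TCP) lies midway between the tips of the shut fingers; the grasp point (between the pads) lies 19 mm behind it; z points along the fingers, y is the line along which they close (so a half turn about z gives the same grasp; the last joint's range is limited). The gripper opens to 85 mm and grips with 20 to 120 N. Pads are 22 mm wide; open, the fingers measure 114 mm over their backs; the gripper's body (76 mm by 85 mm) begins 54 mm behind the grasp point. The pads swing forward as they close: fully open they stand 13 mm farther back than shut.
Start: joints at [0, 0.126, -0.04, 1.405, 0, 1.571], TCP at [524.984, -0, 231.295] pointing down, gripper open.
Joint ranges: [-2.72, 2.72], [-0.95, 1.95], [-1.27, 1.35], [-1.78, 2.02], [-1.46, 1.47], [-3.14, 3.14]. Speed limits (rad/s): [2.39, 2.39, 3.01, 3.14, 3.14, 3.14].

INTERFACE

Orientations are given as a 3x3 rotation matrix whose columns are the frame's x, y, z axes.
In Python, from cell import env gives the robot as it stands. The module is installed in compiled form; this text tells all that it offers.
- The arm moves only by the tool send_rows, never from a script. Its argument "plan" is a list of rows, each a list of 3 entries, a list of its own where there are three numbers: the finger opening in mm, from 0 to 85.4, then the shift along the world's x, y, z in mm, then the turn about the world's z in degrees. In form: [[grip, [tx, ty, tz], roll], ...]. A call has exactly 5 rows; each row is the pose to reach, as a shift and turn from the pose commanded when the call began; what a row does not reach only later rows make up. A row lasts 1/10 s, in which the tool goes at most 50 mm and 8.59 degrees, less where a joint would pass 70% of its speed; a pose out of reach is approached as far as the arm can. A call with a gripper value outside its range is refused whole. The fingers move at their own pace and stop on an object; "force" is the grip in N (left out, the last holds). Time passes only in rows, so rows that repeat a pose let the fingers close, or fill a call up. It gives the time, the measured TCP pose, the force, the opening and the grip force at its end, in the units of the state.
- env.get_obs(): the state, without advancing time (a new reading comes with each control period).
- env.capture(name): name is "scene" or "side" or "wrist"; returns a dict with "img" (480x640x3 uint8, red, green, blue), "range_z" (480x640 float32, mm along the optical axis (not along the pixel's ray), 0 where there is no reading), "fx", "fy", "cx", "cy" (pixels), "rvec" (rotation vector, rad) and "tvec" (3), from world to camera coordinates, as OpenCV has them. Camera axes: x right, y down, z forward; pixel columns grow to the right and rows downward; lengths in mm; the calibration is good to about 2 mm. A picture is of the moment at which its call begins.
- env.close_job(): hands the job in; it is judged then, once.
The state is a dict: "time_s": time; "q": joint angles; "joint_vel": joint speeds; "effort": joint torques, N m; "eef_pos": TCP position; "tcp_rot": TCP orientation; "contact_force": force on the tool from outside, world axes, zero at the start; "ft_torque": the same for the moment, N m; "finger_gap": finger opening in mm; "finger_force": force on a finger pad.
Only numpy, scipy, OpenCV 4.12 (cv2) and the standard library are available. Lean on these libraries where they do the work, as an engineer would, in place of code of your own. Each camera call takes 0.05 s, during which the arm holds its last target. There are 200 camera calls.

TASK

The three dental casts have been put back into one another's work trays: move each one to the tray of the same colour as its carrier, so that the carrier sits flat down inside the tray's rim. Each tray takes only one, so first set one cast aside on the bare glass slab, clean of the bench grit. Plaster chips, so keep the casts upright and set them down rather than dropping them, and leave the steel bowl and the white pot standing where they are.

Things in the scene. Friction and masses are not known exactly. Their poses are not given: they have to be found in the camera images.
- red_model: Loose, 0.15 to 0.3 kg: plaster dental cast (54 x 68 mm, teeth up) on a red plastic carrier. Origin: centre of the carrier's underside, z up. Carrier 60 mm in x, 86 mm in y; flat upright faces at x = +-30 mm, 20 mm high, to grip; at each end in y a red step 6 mm wide, 10 mm high. The cast above is narrower; teeth 55 mm above the underside.
- blue_model: Loose, 0.15 to 0.3 kg: plaster dental cast (54 x 68 mm, teeth up) on a blue plastic carrier. Origin: centre of the carrier's underside, z up. Carrier 60 mm in x, 86 mm in y; flat upright faces at x = +-30 mm, 20 mm high, to grip; at each end in y a blue step 6 mm wide, 10 mm high. The cast above is narrower; teeth 55 mm above the underside.
- yellow_model: Loose, 0.15 to 0.3 kg: plaster dental cast (54 x 68 mm, teeth up) on a yellow plastic carrier. Origin: centre of the carrier's underside, z up. Carrier 60 mm in x, 86 mm in y; flat upright faces at x = +-30 mm, 20 mm high, to grip; at each end in y a yellow step 6 mm wide, 10 mm high. The cast above is narrower; teeth 55 mm above the underside.
- red_tray: Fixed: low red tray, 84 x 108 mm (x, y), blank white ticket on a tab at -x. Origin: centre of its underside, on the bench, z up. Seat: recess 72 x 98 mm (x, y) about the origin, floor 4 mm and rim top 9 mm above the underside, rim 4 mm thick; one carrier lying the same way (either way round) drops in with 6 mm play each side.
- blue_tray: Fixed: low blue tray, 84 x 108 mm (x, y), blank white ticket on a tab at -x. Origin: centre of its underside, on the bench, z up. Seat: recess 72 x 98 mm (x, y) about the origin, floor 4 mm and rim top 9 mm above the underside, rim 4 mm thick; one carrier lying the same way (either way round) drops in with 6 mm play each side.
- yellow_tray: Fixed: low yellow tray, 84 x 108 mm (x, y), blank white ticket on a tab at -x. Origin: centre of its underside, on the bench, z up. Seat: recess 72 x 98 mm (x, y) about the origin, floor 4 mm and rim top 9 mm above the underside, rim 4 mm thick; one carrier lying the same way (either way round) drops in with 6 mm play each side.
- glass_slab: Fixed: a bare pale glass slab, 70 x 100 x 10 mm (x, y, z), free for setting a model aside. Origin: centre of its underside, on the bench; top 10 mm above it.
- steel_bowl: Bystander, loose: a small steel bowl with finger rings, 95 mm across, 47 mm high. Origin: centre of its underside.
- white_pot: Bystander, loose: an empty white mixing pot, 71 mm across, 67 mm high. Origin: centre of its underside.

How it is judged:
By the outcome, as a careful person would: the job done as asked, in the order asked, and still so for the second after the job is handed in, with the robot touching nothing.
It also fails if it takes over 102 s, if anything falls off the work surface, if the arm or the gripper's body presses on something with over 40 N, if the wrist force passes 120 N, or if a joint passes its speed limit or range.

## Working session

There is one attempt and no reset: what is moved stays moved. The work goes in short steps, Python scripts to look and compute and a tool call to move; the robot and the scene stay as the last step left them, time stands still between calls to the robot, and variables do not carry over. Pictures are saved under pics/ and viewed, at most 14 in all, crops included, and the job is handed in when it is done.

Besides the shell and the picture viewer there is one more tool, called after "Request:" in YAML: its name, and indented under it one key for each argument. send_rows: Moves the arm, as the interface text tells. Its arguments: {"type":"object","properties":{"plan":{"type":"array"},"force":{"type":"number"}},"required":["plan"]}

```bash
mkdir -p pics; cat > h.py <<'E'
import numpy as np, cv2
from cell import env
def cap(n,f=None):
    c=env.capture(n)
    if f: cv2.imwrite(f'pics/{f}.png',c['img'][:,:,::-1])
    R,_=cv2.Rodrigues(np.array(c['rvec'],float)); t=np.array(c['tvec'],float).ravel()
    Z=c['range_z']; v,u=np.mgrid[:480,:640]
    P=np.stack([(u-c['cx'])/c['fx']*Z,(v-c['cy'])/c['fy']*Z,Z],-1)
    W=(P-t)@R; W[Z<=0]=np.nan
    return c,W
E
python3 - <<'E'
from h import *
for n in ('scene','side','wrist'):
    c,W=cap(n,n+'0'); np.save(n+'0.npy',W)
    print(n,np.isfinite(W[...,0]).mean(), 'campos',-cv2.Rodrigues(np.array(c['rvec'],float))[0].T@np.array(c['tvec']).ravel())
s=env.get_obs(); print(s['time_s'],s['eef_pos'],s['tcp_rot'],s['finger_gap'])
E
```

```text
scene 0.996181640625 campos [104.66171065 461.6193867  511.31041707]
side 0.9960872395833333 campos [179.38482201 532.50194517 530.66937835]
wrist 0.9959016927083333 campos [525.02927979  70.80434236 371.63484249]
0.15 [ 5.24686740e+02 -1.72138876e-02  2.30687446e+02] [[ 4.98489113e-05  9.99999212e-01 -1.25400683e-03]
 [ 9.99999999e-01 -4.98691743e-05 -1.61273033e-05]
 [-1.61898269e-05 -1.25400603e-03 -9.99999214e-01]] 85.17344412959775
```

View pics/scene0.png

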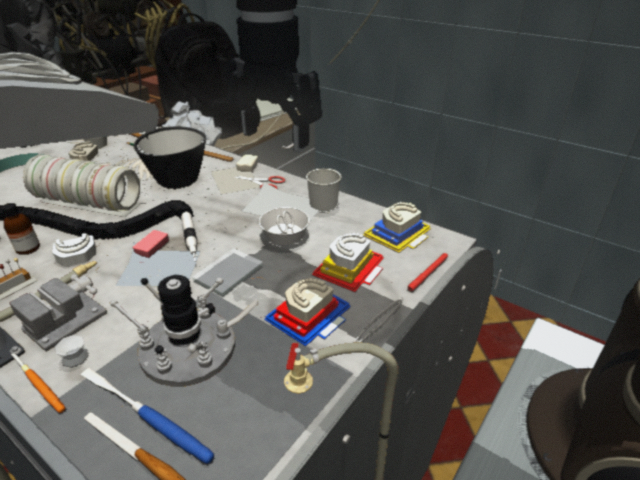

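View pics/side0.png

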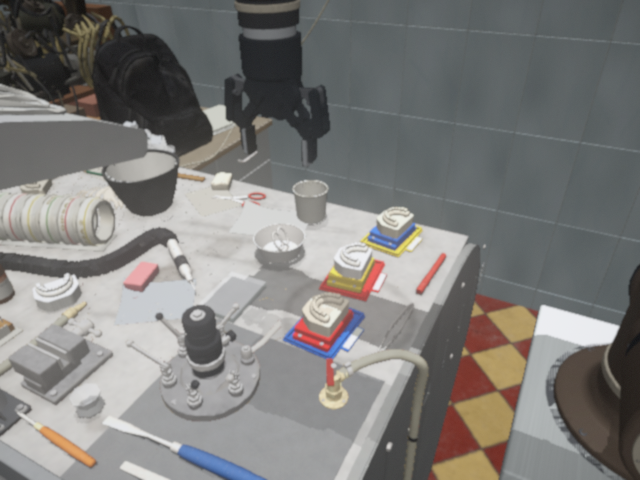

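The scene view shows red on the blue tray (305,310), yellow on the red tray (350,262) and blue on the yellow tray (400,228). The candidate glass slab is at (232,272), with a bent gas tap near the blue tray. Next I'll measure them.

```bash
cat > m.py <<'E'
from h import *
HUE={'red':((0,8),(172,180)),'blue':((105,125),),'yellow':((22,34),)}
def mask(img,col):
    h=cv2.cvtColor(img,cv2.COLOR_RGB2HSV); H=h[...,0]
    m=np.zeros(H.shape,bool)
    for a,b in HUE[col]: m|=(H>=a)&(H<=b)
    return m&(h[...,1]>110)&(h[...,2]>60)
def rect(p):
    (c,s,a)=cv2.minAreaRect(p[:,:2].astype(np.float32)); 
    if s[0]>s[1]: s=s[::-1]; a+=90
    return np.round(c,1),np.round(s,1),round((a+90)%180-90,1)  # short side direction angle
def ana(img,W,near):
    for col,(x,y) in near.items():
        m=mask(img,col)&(np.hypot(W[...,0]-x,W[...,1]-y)<75)
        for lo,hi in((-3,6.8),(6.8,12),(11,16),(16,21),(21,27)):
            p=W[m&(W[...,2]>lo)&(W[...,2]<hi)]
            if len(p)>25: print(col,(x,y),lo,len(p),p.mean(0).round(1),*rect(p))
E
python3 - <<'E'
from m import *
W=np.load('scene0.npy')
for n,(u,v) in dict(red=(305,295),yel=(350,250),blu=(400,215),bl_tray=(305,338),slab=(232,272),slabL=(200,282),slabR=(258,255),slabT=(237,252),slabB=(230,291),sheet=(158,268),bowl=(284,245),pot=(323,175),tap=(345,350),tapb=(298,380),bench=(330,245),redpen=(428,270),tray_handpiece=(195,240),chuck=(178,282)).items(): print(n,W[v,u].round(1))
for n in('scene','side'):
    img=cv2.imread(f'pics/{n}0.png')[:,:,::-1].copy();W=np.load(n+'0.npy');print(n)
    m=mask(img,'red')
    ctr={'a':(305,295),'b':(350,250),'c':(400,215)} if n=='scene' else {'a':(325,312),'b':(355,262),'c':(397,220)}
    C={k:W[v,u,:2] for k,(u,v) in ctr.items()}
    for k in C:
        ana(img,W,{c:tuple(C[k].round()) for c in {'a':('red','blue'),'b':('yellow','red'),'c':('blue','yellow')}[k]})
E
```

```text
red [432.   51.1  43.3]
yel [432.9 -70.2  54.2]
blu [ 419.7 -215.3   53.6]
bl_tray [400.   93.    8.5]
slab [590.5  49.1   9. ]
slabL [616.1  97.9   7. ]
slabR [597.2 -22.1  -0.9]
slabT [623.4   3.6   9.5]
slabB [ 5.666e+02  7.880e+01 -1.000e-01]
sheet [7.098e+02 1.115e+02 7.000e-01]
bowl [578.1 -72.4   0.6]
pot [ 628.2 -263.5   50.9]
tap [324.5 105.4  45.2]
tapb [357.9 161.7  17. ]
bench [475.5 -74.   43.7]
redpen [ 327.4 -152.1   10.3]
tray_handpiece [708.3  26.3  12.9]
chuck [522.1 197.6 121.9]
scene
red (np.float64(432.0), np.float64(51.0)) 6.8 120 [416.9  65.7   9.8] [412.9  61. ] [46.3 99.9] -33.9
red (np.float64(432.0), np.float64(51.0)) 11 244 [424.2  73.7  13.5] [431.8  48. ] [58.6 87.5] -2.5
red (np.float64(432.0), np.float64(51.0)) 16 147 [419.2  66.7  18.6] [415.6  61. ] [42.8 90.6] -38.2
red (np.float64(432.0), np.float64(51.0)) 21 328 [426.1  66.9  23.4] [433.5  47.2] [60. 75.] -2.0
blue (np.float64(432.0), np.float64(51.0)) -3 512 [411.1  60.6   3.9] [413.2  57.9] [ 77.6 131.8] -34.9
blue (np.float64(432.0), np.float64(51.0)) 6.8 297 [416.9  64.    8.2] [432.8  44.5] [
[... 2278 characters left out ...]
1 171 [446.8 -65.4  23.1] [451.9 -85.5] [58.3 71.8] 6.5
red (np.float64(436.0), np.float64(-64.0)) -3 347 [429.3 -71.9   4.2] [447.8 -85. ] [ 82.1 102. ] 5.0
red (np.float64(436.0), np.float64(-64.0)) 6.8 206 [433.3 -60.8   8.5] [449.1 -84.7] [ 78.4 103.2] 4.6
blue (np.float64(425.0), np.float64(-232.0)) 11 68 [ 437.2 -194.3   13.7] [ 438.9 -194.1] [10.4 57.6] 79.8
blue (np.float64(425.0), np.float64(-232.0)) 21 106 [ 432.3 -211.7   23.3] [ 433.7 -230.1] [57.6 71.5] -8.6
yellow (np.float64(425.0), np.float64(-232.0)) -3 175 [ 417.7 -209.8    4.4] [ 431.6 -232.3] [ 78.2 107.3] -8.7
yellow (np.float64(425.0), np.float64(-232.0)) 6.8 135 [ 418.3 -205.3    8.4] [ 433.3 -230.4] [ 77.3 106.3] -7.1
```

View pics/wrist0.png

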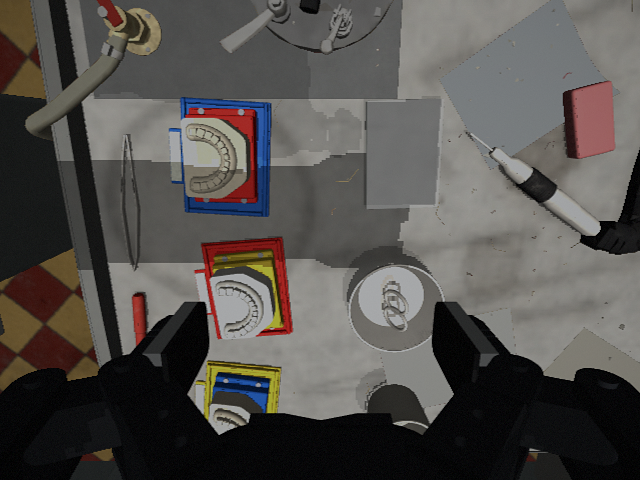

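The wrist view looks straight down. The blue tray is at (225,155), red tray at (247,287) and yellow tray at (243,395). The slab is at (403,153), clear of grit, with the bowl at (395,305) and the pot at (400,400). I'll use this view for precise rectangles.

```bash
python3 - <<'E'
from m import *
img=cv2.imread('pics/wrist0.png')[:,:,::-1].copy();W=np.load('wrist0.npy')
ana(img,W,{'red':(433,48),'blue':(434,46)}); print(); ana(img,W,{'yellow':(450,-87),'red':(449,-86)}); print(); ana(img,W,{'blue':(432,-231),'yellow':(433,-231)})
print('slab corners',[W[v,u].round(1) for u,v in((369,103),(436,101),(435,204),(368,203))], W[150,400].round(1))
Z=W[...,2]; u,v=np.meshgrid(range(640),range(480))
p=W[(abs(Z-9.5)<3)&(u>345)&(u<455)&(v>85)&(v<215)]; print('slab',len(p),p.mean(0),*rect(p))
print('bench',[W[v,u].round(1) for u,v in((320,120),(330,300),(470,250))])
S=np.load('scene0.npy')
for nm,A in(('s',S),('w',W)):
  for n,b in dict(tap=(290,400,80,230),).items():
    q=A[(A[...,0]>b[0])&(A[...,0]<b[1])&(A[...,1]>b[2])&(A[...,1]<b[3])&(A[...,2]>14)]; print(nm,n,q.min(0),q.max(0))
w=S[(S[...,1]<-250)&(S[...,2]>120)&(S[...,0]<700)&(S[...,0]>200)]; print('wall',np.nanpercentile(w[:,1],[1,50,99]))
E
```

```text
red (433, 48) 6.8 174 [433.4  63.9  11.4] [431.6  49.3] [64.3 85.5] -1.3
red (433, 48) 11 519 [435.6  59.8  12.5] [434.4  49.4] [59.  85.1] -1.3
red (433, 48) 16 74 [451.6  57.4  20.5] [436.1  49.1] [56.2 74.1] -1.5
red (433, 48) 21 1027 [451.9  54.6  22.5] [434.8  49.2] [58.8 73.8] -1.2
blue (434, 46) -3 2217 [445.   44.5   3.1] [427.9  46.7] [ 95.5 107.5] -3.5
blue (434, 46) 6.8 925 [443.2  49.7   7.6] [434.3  46.3] [ 79.7 105.5] -3.5

yellow (450, -87) 6.8 119 [448.6 -49.4  11.3] [451.2 -87.7] [59.  84.9] 6.2
yellow (450, -87) 11 300 [448.6 -50.8  12.4] [451.3 -87.6] [58.9 85.1] 6.2
yellow (450, -87) 16 45 [464.1 -67.5  20.6] [452.5 -87.8] [56.2 73.5] 6.8
yellow (450, -87) 21 702 [465.2 -72.5  22.5] [451.4 -87.8] [58.9 73.7] 6.2
red (449, -86) -3 1540 [453.1 -67.8   3.2] [443.  -90.7] [ 94.6 112.2] 4.7
red (449, -86) 6.8 718 [452.1 -78.1   7.6] [448.4 -87.9] [ 79.8 105.7] 4.5

blue (432, -231) 6.8 98 [ 436.9 -193.5   11.3] [ 437.3 -194.7] [ 6.9 58. ] 82.0
blue (432, -231) 11 233 [ 437.7 -194.3   12.4] [ 437.6 -194.4] [ 7.6 58.1] 82.0
blue (432, -231) 16 34 [ 436.9 -199.9   20.6] [ 436.4 -206.2] [17.  58.1] 81.4
blue (432, -231) 21 363 [ 445.5 -205.    22.4] [ 437.8 -204.2] [23.3 62.9] 69.2
yellow (433, -231) -3 1038 [ 435.7 -200.3    3.1] [ 428.6 -215.5] [75.5 94.7] 84.4
yellow (433, -231) 6.8 376 [ 435.2 -200.1    7.7] [ 434.5 -216. ] [73.  79.7] 84.2
slab corners [array([568.4,  96.4,   9. ]), array([629.1,  98.1,   7.9]), array([635.6,   4. ,   9.3]), array([570.6,   5. ,   8.9])] [598.9  55.    8.7]
slab 8021 [602.59565682  51.84860205   8.40637321] [602.9  49.9] [ 70.4 100.1] 1.6
bench [array([524.1,  82.1,  -1.3]), array([ 534.7, -102. ,   -0.8]), array([679. , -46.1,  -1.7])]
s tap [290.00293795  80.00111665  14.01013463] [377.51685644 229.75016921  63.25828374]
w tap [290.00305799  80.01035376  14.06497098] [379.13866534 176.58137921  62.34578525]
wall [-1158.85118126 -1150.88335301 -1142.85041382]
```

Request:
send_rows:
  plan:
    - [85, [-45, 25, -50], -1.3]
    - [85, [-90.5, 49.3, -90], -1.3]
    - [85, [-90.5, 49.3, -120], -1.3]
    - [85, [-90.5, 49.3, -140], -1.3]
    - [85, [-90.5, 49.3, -140], -1.3]
  force: 40

```text
time_s: 0.65
eef_pos: [430.5, 49.3, 87.6]
tcp_rot: [[0.022, 1.0, -0.007], [1.0, -0.022, -0.001], [-0.001, -0.007, -1.0]]
contact_force: [0.6, -0.1, 0.5]
finger_gap: 84.9
finger_force: 0.0
```

```bash
python3 - <<'E'
from m import *
c,W=cap('wrist','w1')
ana(c['img'],W,{'red':(434.6,49.3),'blue':(434.5,46)})
s=env.get_obs(); print(s['time_s'],s['eef_pos'],s['contact_force'],np.degrees(np.arctan2(s['tcp_rot'][1][1],s['tcp_rot'][0][1])))
E
```

```text
red (434.6, 49.3) -3 41 [425.6  92.2   6.1] [423.4  92.2] [ 0.5 34.6] 89.4
red (434.6, 49.3) 6.8 431 [436.3  89.2  11.1] [434.2  49.5] [58.8 85.4] -1.5
red (434.6, 49.3) 11 984 [435.7  87.7  12.4] [433.9  49.7] [58.7 85.4] -2.0
red (434.6, 49.3) 16 249 [435.2  84.6  19.1] [434.2  49.4] [58.9 73.7] -1.4
red (434.6, 49.3) 21 1535 [445.2  75.3  22.4] [434.   49.6] [59.  73.6] -1.5
blue (434.5, 46) -3 4592 [429.6  58.7   3.2] [427.8  47.1] [ 95.7 107. ] -3.4
blue (434.5, 46) 6.8 2320 [433.7  54.    7.5] [433.9  46.4] [ 79.5 105.7] -3.3
0.7 [432.81651162  49.28176746  90.18559213] [ 0.15933494 -0.13975769 -0.10882981] -1.2661684948413507
```

View pics/w1.png

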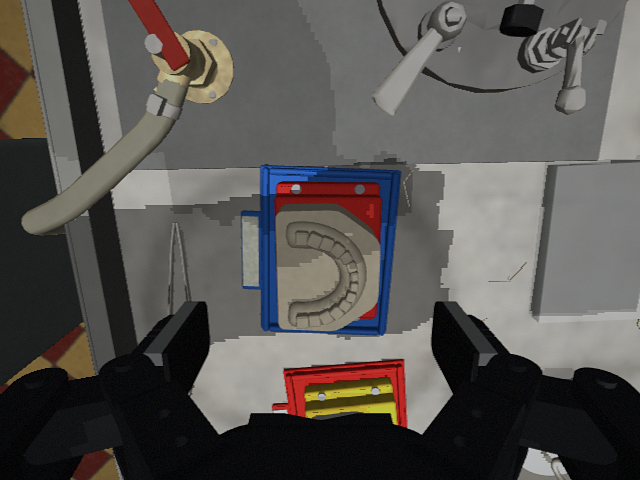

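The picture shows the red carrier centred between the open fingers, with nothing in the way of the descent.

Request:
send_rows:
  plan:
    - [85, [-0.3, 0.2, -40], 0]
    - [85, [-0.3, 0.2, -70], 0]
    - [85, [-0.3, 0.2, -85], 0]
    - [85, [-0.3, 0.2, -85], 0]
    - [85, [-0.3, 0.2, -85], 0]

```text
time_s: 1.2
eef_pos: [436.1, 49.4, 8.0]
tcp_rot: [[0.023, 1.0, 0.002], [1.0, -0.023, 0.0], [0.0, 0.002, -1.0]]
contact_force: [-0.1, 0.1, 1.0]
finger_gap: 84.9
finger_force: 0.0
```

Request:
send_rows:
  plan:
    - [50, [0, 0, 0], 0]
    - [50, [0, 0, 0], 0]
    - [50, [0, 0, 0], 0]
    - [50, [0, 0, 0], 0]
    - [50, [0, 0, 0], 0]

```text
time_s: 1.7
eef_pos: [435.6, 49.6, 8.0]
tcp_rot: [[0.023, 1.0, 0.003], [1.0, -0.023, 0.0], [0.0, 0.003, -1.0]]
contact_force: [-0.3, 0.3, 4.6]
finger_gap: 58.9
finger_force: 42.5
```

Request:
send_rows:
  plan:
    - [50, [0, 0, 0], 0]
    - [50, [0, 0, 0], 0]
    - [50, [0, 0, 5], 0]
    - [50, [0, 0, 12], 0]
    - [50, [0, 0, 20], 0]

```text
time_s: 2.2
eef_pos: [434.0, 49.5, 26.9]
tcp_rot: [[0.023, 1.0, -0.0], [1.0, -0.023, -0.0], [-0.0, -0.0, -1.0]]
contact_force: [0.4, -0.7, -2.4]
finger_gap: 58.7
finger_force: 44.1
```

```bash
python3 - <<'E'
from m import *
c,W=cap('side','s1')
cv2.imwrite('pics/s1c.png',cv2.resize(c['img'][200:400,200:460,::-1],None,fx=3,fy=3))
s=env.get_obs(); print(s['time_s'],s['eef_pos'],s['contact_force'],s['finger_gap'],s['finger_force'])
E
```

```text
2.25 [434.93237978  49.59815476  28.25024618] [ 1.1782382   0.53963527 -1.06435533] 59.116226300970425 44.24028038978577
```

View pics/s1c.png

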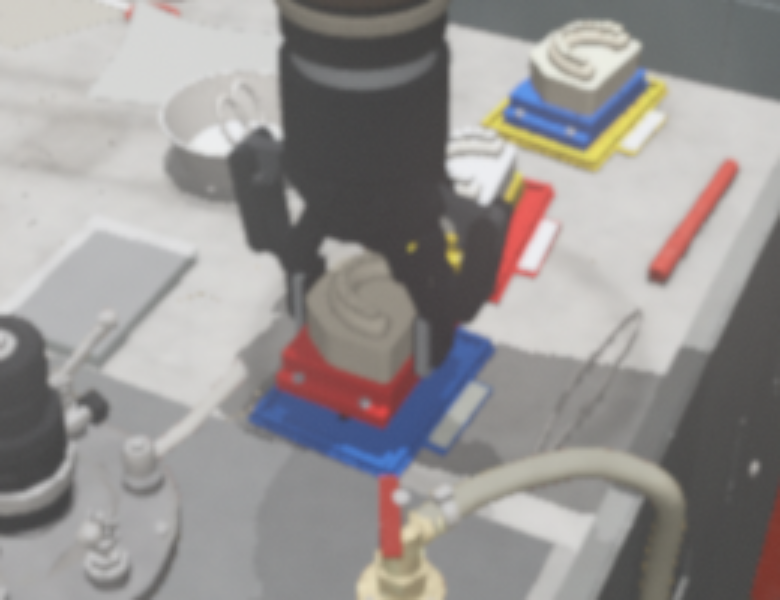

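The red cast is held level, clear of the tray. Next I'll check the corridor to the slab.

```bash
python3 - <<'E'
from m import *
for n in('scene0','side0','wrist0'):
    W=np.load(n+'.npy')
    for x0,x1,y0,y1 in((480,560,0,115),(560,680,0,115),(560,680,100,115),(500,660,-70,0)):
        q=W[(W[...,0]>x0)&(W[...,0]<x1)&(W[...,1]>y0)&(W[...,1]<y1)&(W[...,2]>14)&(W[...,2]<150)]
        print(n,x0,x1,y0,y1,len(q),(q.min(0).round(),q.max(0).round()) if len(q) else '')
E
```

```text
scene0 480 560 0 115 0 
scene0 560 680 0 115 0 
scene0 560 680 100 115 0 
scene0 500 660 -70 0 189 (array([560., -70.,  14.]), array([634., -50.,  36.]))
side0 480 560 0 115 0 
side0 560 680 0 115 0 
side0 560 680 100 115 0 
side0 500 660 -70 0 239 (array([563., -70.,  14.]), array([640., -48.,  37.]))
wrist0 480 560 0 115 0 
wrist0 560 680 0 115 0 
wrist0 560 680 100 115 0 
wrist0 500 660 -70 0 329 (array([561., -70.,  14.]), array([637., -49.,  36.]))
```

Request:
send_rows:
  plan:
    - [50, [0, 0, 20], 0]
    - [50, [0, 0, 40], 0]
    - [50, [0, 0, 60], 0]
    - [50, [20, 0, 75], 0.5]
    - [50, [50, 0, 80], 1]

```text
time_s: 2.75
eef_pos: [484.7, 49.6, 108.7]
tcp_rot: [[0.005, 1.0, 0.003], [1.0, -0.005, 0.0], [0.0, 0.003, -1.0]]
contact_force: [0.2, -1.1, -1.1]
finger_gap: 58.5
finger_force: 44.3
```

Request:
send_rows:
  plan:
    - [50, [30, 0, 0], 1]
    - [50, [65, 0.2, 0], 1.9]
    - [50, [95, 0.4, 0], 1.9]
    - [50, [118.7, 0.4, 0], 1.9]
    - [50, [118.7, 0.4, 0], 1.9]

```text
time_s: 3.25
eef_pos: [605.5, 49.9, 105.7]
tcp_rot: [[-0.028, 1.0, 0.001], [1.0, 0.028, 0.0], [0.0, 0.001, -1.0]]
contact_force: [0.0, -0.4, -2.1]
finger_gap: 58.6
finger_force: 44.3
```

```bash
python3 - <<'E'
from m import *
c,W=cap('wrist','w2')
s=env.get_obs(); print(s['time_s'],s['eef_pos'],s['contact_force'],s['finger_gap'],s['finger_force'])
u,v=np.meshgrid(range(640),range(480)); Z=W[...,2]
m=(abs(Z-9)<3)&(abs(W[...,0]-603)<60)&(abs(W[...,1]-50)<70); p=W[m];print(len(p),rect(p))
for y in (75,80,85,90): 
    q=W[m&(abs(W[...,1]-y)<2)]; print(y,q.min(0),q.max(0)) if len(q) else print(y)
m=mask(c['img'],'red')&(np.hypot(W[...,0]-603,W[...,1]-50)<75); print('model',np.nanpercentile(W[m],[1,50,99],axis=0)); m&=Z>85;print(rect(W[m]))
E
```

```text
3.3 [603.70521633  49.85609    105.70185104] [-0.87870658 -0.0257984  -2.32006589] 58.788808465121704 44.2741584777832
4626 (array([614.9,  86.4]), array([30.5, 97.2]), 87.8)
75 [566.97584931  73.21381113   6.46803104] [636.97378747  76.99589094  10.62293249]
80 [567.08667457  78.00358083   6.58808644] [636.71819545  81.99957824  10.42823779]
85 [567.13557068  83.00963964   6.31680412] [636.37158772  86.99810651  10.43196187]
90 [566.57658481  88.02838966   6.46377777] [636.71597467  91.98891377  10.5008238 ]
model [[575.44626777  64.94651054 104.81594842]
 [612.00587017  85.88167043 118.39555233]
 [634.15460777  92.8932706  121.34213738]]
(array([589.7,  72.2]), array([44.3, 95.3]), -76.3)
```

View pics/w2.png

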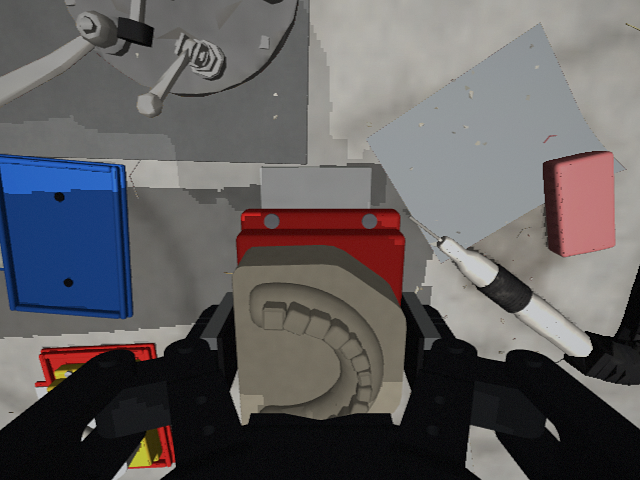

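The slab is clear beneath the red cast, and its edges match the expected centre of (603,50).

Request:
send_rows:
  plan:
    - [50, [0, 0, -30], 0]
    - [50, [0, 0, -60], 0]
    - [50, [0, 0, -80], 0]
    - [50, [0, 0, -86], 0]
    - [50, [0, 0, -88], 0]

```text
time_s: 3.8
eef_pos: [601.8, 49.9, 18.0]
tcp_rot: [[-0.028, 1.0, -0.001], [1.0, 0.028, -0.0], [-0.0, -0.001, -1.0]]
contact_force: [-0.5, -0.2, -1.8]
finger_gap: 59.1
finger_force: 44.3
```

Request:
send_rows:
  plan:
    - [50, [0, 0, -1.5], 0]
    - [50, [0, 0, -3], 0]
    - [50, [0, 0, -4], 0]
    - [50, [0, 0, -5], 0]
    - [50, [0, 0, -5], 0]

```text
time_s: 4.3
eef_pos: [603.4, 50.0, 14.1]
tcp_rot: [[-0.028, 1.0, 0.001], [1.0, 0.028, 0.0], [0.0, 0.001, -1.0]]
contact_force: [-0.8, 0.3, 2.9]
finger_gap: 58.4
finger_force: 44.8
```

Request:
send_rows:
  plan:
    - [50, [0, 0, -0.7], 0]
    - [50, [0, 0, -0.7], 0]
    - [85, [0, 0, -0.7], 0]
    - [85, [0, 0, -0.7], 0]
    - [85, [0, 0, -0.7], 0]

```text
time_s: 4.8
eef_pos: [602.9, 49.9, 12.5]
tcp_rot: [[-0.028, 1.0, -0.0], [1.0, 0.028, -0.0], [-0.0, -0.0, -1.0]]
contact_force: [-0.2, -0.6, 0.4]
finger_gap: 85.0
finger_force: 0.0
```

Request:
send_rows:
  plan:
    - [85, [0, 0, 0], 0]
    - [85, [0, 0, 15], 0]
    - [85, [0, 0, 50], 0]
    - [85, [0, 0, 95], 0]
    - [85, [0, 0, 115], 0]

```text
time_s: 5.3
eef_pos: [604.3, 50.0, 131.6]
tcp_rot: [[-0.028, 1.0, 0.005], [1.0, 0.028, 0.0], [0.0, 0.005, -1.0]]
contact_force: [0.5, 0.5, 0.1]
finger_gap: 85.0
finger_force: 0.0
```

```bash
python3 - <<'E'
from m import *
c,W=cap('wrist','w3')
s=env.get_obs(); print(s['time_s'],s['eef_pos'],s['contact_force'],s['finger_gap'])
ana(c['img'],W,{'red':(603,50),'blue':(434,46)})
E
```

```text
5.35 [605.35521231  50.11481818 133.94485048] [ 0.23423562 -0.06776847  1.66536355] 84.89487595018592
red (603, 50) 16 777 [603.   86.7  18.4] [602.7  49.8] [58.7 85.2] 1.1
red (603, 50) 21 80 [607.8  77.8  26.5] [603.2  49.6] [59.4 73.8] 1.0
blue (434, 46) -3 13825 [434.2  49.6   2.7] [427.1  47.4] [ 98.8 106.9] -3.6
blue (434, 46) 6.8 1937 [433.8  51.1   7.6] [434.3  46.6] [ 80.1 105.9] -3.6
```

Red sits flat on the slab, with its step tops at 19.7 mm after the height bias. Next is the blue cast.

Request:
send_rows:
  plan:
    - [85, [-24, -40, 0], -2]
    - [85, [-48, -80, 0], -4]
    - [85, [-73, -120, 0], -6]
    - [85, [-97, -160, 0], -8]
    - [85, [-121, -200, 0], -9.6]

```text
time_s: 5.85
eef_pos: [480.6, -151.3, 127.3]
tcp_rot: [[0.14, 0.99, -0.0], [0.99, -0.14, -0.0], [-0.0, -0.0, -1.0]]
contact_force: [0.9, -0.3, 0.1]
finger_gap: 85.0
finger_force: 0.0
```

Request:
send_rows:
  plan:
    - [85, [-24, -40, 0], 0]
    - [85, [-40, -65, 0], 0]
    - [85, [-49, -81, 0], 0]
    - [85, [-49, -81, 0], 0]
    - [85, [-49, -81, 0], 0]

```text
time_s: 6.35
eef_pos: [432.8, -231.1, 127.4]
tcp_rot: [[0.14, 0.99, 0.0], [0.99, -0.14, 0.0], [0.0, -0.0, -1.0]]
contact_force: [0.2, -0.4, -0.6]
finger_gap: 85.0
finger_force: 0.0
```

```bash
python3 - <<'E'
from m import *
c,W=cap('wrist','w4')
s=env.get_obs(); print(s['time_s'],s['eef_pos'],s['contact_force'],s['finger_gap'],np.degrees(np.arctan2(s['tcp_rot'][1][1],s['tcp_rot'][0][1])))
ana(c['img'],W,{'blue':(433,-231),'yellow':(433,-231)})
print('red tray/yellow model');ana(c['img'],W,{'red':(448.5,-87.8),'yellow':(451,-87.7)})
E
```

```text
6.4 [ 433.13015333 -230.70052271  127.42715115] [ 0.294844   -0.00167842  0.58098315] 85.14218303677855 -7.994611488868048
blue (433, -231) 6.8 274 [ 437.  -195.    11.3] [ 431.8 -233.4] [58.6 84.8] -8.7
blue (433, -231) 11 652 [ 437.8 -196.2   12.4] [ 431.6 -233.4] [58.5 84.5] -9.1
blue (433, -231) 16 56 [ 437.4 -202.4   20.5] [ 431.3 -234.1] [58.8 73.6] -8.9
blue (433, -231) 21 1110 [ 446.6 -212.7   22.3] [ 431.7 -234. ] [58.7 73.7] -8.4
yellow (433, -231) -3 4194 [ 433.5 -218.1    3.2] [ 426.1 -233.8] [ 95.8 110.3] -6.2
yellow (433, -231) 6.8 1724 [ 433.8 -225.9    7.5] [ 432.5 -233.2] [ 79.5 105.5] -6.2
red tray/yellow model
red (448.5, -87.8) -3 3925 [ 435.9 -118.9    3.1] [ 443.2 -106.5] [73. 96.] -85.5
red (448.5, -87.8) 6.8 1346 [ 446.3 -121.3    7.6] [ 449.7 -108.4] [66.4 79.8] -85.7
yellow (451, -87.7) 6.8 310 [ 455.5 -128.7   11.4] [ 455.1 -128. ] [ 6.3 58.9] -83.8
yellow (451, -87.7) 11 833 [ 455.5 -127.8   12.5] [ 455.1 -127.9] [ 6.4 59. ] -84.2
yellow (451, -87.7) 16 119 [ 452.9 -115.9   20.6] [ 452.6 -103.3] [43.6 59.7] -84.1
yellow (451, -87.7) 21 1520 [ 459.6 -116.3   22.4] [ 452.5 -103.2] [44.1 59.4] -84.0
```

View pics/w4.png

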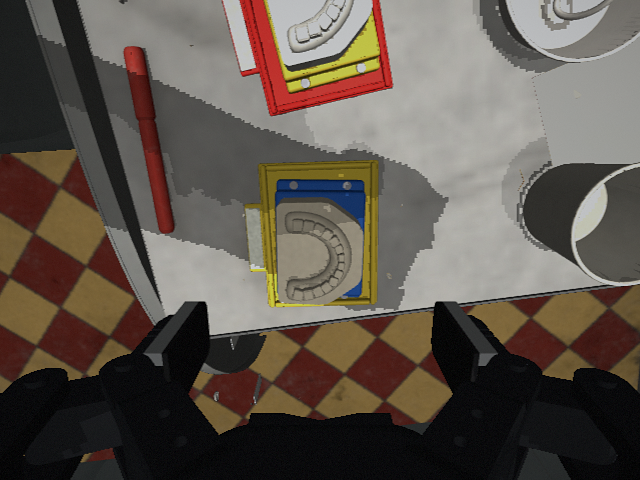

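Blue cast (315,250) in the yellow tray, free on both sides. Measured model centre is (431.6,-233.6), turned -8.7°.

Request:
send_rows:
  plan:
    - [85, [-1.3, -2.5, -40], -0.7]
    - [85, [-1.3, -2.5, -80], -0.7]
    - [85, [-1.3, -2.5, -108], -0.7]
    - [85, [-1.3, -2.5, -121.3], -0.7]
    - [85, [-1.3, -2.5, -121.3], -0.7]

```text
time_s: 6.9
eef_pos: [430.5, -231.7, 4.0]
tcp_rot: [[0.149, 0.989, -0.004], [0.989, -0.149, 0.002], [0.002, -0.004, -1.0]]
contact_force: [0.1, 0.1, -0.8]
finger_gap: 84.7
finger_force: 0.0
```

Request:
send_rows:
  plan:
    - [85, [0, 0, 0], 0]
    - [50, [0, 0, 0], 0]
    - [50, [0, 0, 0], 0]
    - [50, [0, 0, 0], 0]
    - [50, [0, 0, 0], 0]

```text
time_s: 7.4
eef_pos: [432.7, -233.9, 7.7]
tcp_rot: [[0.151, 0.989, 0.003], [0.989, -0.151, -0.001], [-0.0, 0.003, -1.0]]
contact_force: [1.1, 1.3, 6.8]
finger_gap: 58.9
finger_force: 44.3
```

Request:
send_rows:
  plan:
    - [50, [0, 0, 0], 0]
    - [50, [0, 0, 0], 0]
    - [50, [0, 0, 8], 0]
    - [50, [0, 0, 20], 0]
    - [50, [0, 0, 35], 0]

```text
time_s: 7.9
eef_pos: [431.1, -233.4, 41.9]
tcp_rot: [[0.151, 0.988, -0.001], [0.988, -0.151, 0.0], [0.0, -0.001, -1.0]]
contact_force: [-0.1, 0.7, -1.2]
finger_gap: 59.2
finger_force: 43.8
```

Request:
send_rows:
  plan:
    - [50, [0, 0, 20], 0]
    - [50, [0, 0, 40], 0]
    - [50, [0, 0, 60], 0]
    - [50, [0, 0, 65], 0]
    - [50, [0, 0, 65], 0]

```text
time_s: 8.4
eef_pos: [432.1, -233.9, 107.3]
tcp_rot: [[0.151, 0.988, 0.002], [0.988, -0.151, -0.001], [-0.001, 0.002, -1.0]]
contact_force: [-0.4, -0.2, -2.9]
finger_gap: 59.1
finger_force: 43.9
```

```bash
python3 - <<'E'
from m import *
c,W=cap('wrist','w5')
s=env.get_obs(); print(s['time_s'],s['eef_pos'],s['contact_force'],s['finger_gap'])
ana(c['img'],W,{'yellow':(432.5,-233.2)})
m=mask(c['img'],'blue')&(W[...,2]>60)&(np.hypot(W[...,0]-432,W[...,1]+233)<75); print(np.nanpercentile(W[m],[1,50,99],axis=0).round(1))
E
```

```text
8.45 [ 431.53872347 -233.64590236  106.26629136] [ 0.19674366 -0.16162521 -2.40643529] 58.89272436058265
yellow (432.5, -233.2) -3 5482 [ 436.2 -196.5    2.7] [ 430.  -196.5] [40.  97.9] 88.2
yellow (432.5, -233.2) 6.8 896 [ 438.4 -188.5    7.5] [ 436.5 -195.9] [31.1 79.4] 82.7
[[ 408.3 -222.9  109.4]
 [ 446.5 -198.9  121.1]
 [ 465.9 -188.8  123.2]]
```

Request:
send_rows:
  plan:
    - [50, [0, 25, 0], 1]
    - [50, [1, 65, 0], 2]
    - [50, [1.5, 110, 0], 3]
    - [50, [2, 155, 0], 4]
    - [50, [2.5, 200, 0], 5.2]

```text
time_s: 8.95
eef_pos: [432.9, -32.0, 105.0]
tcp_rot: [[0.061, 0.998, -0.002], [0.998, -0.061, 0.0], [0.0, -0.002, -1.0]]
contact_force: [0.7, 0.6, -2.4]
finger_gap: 58.6
finger_force: 43.8
```

Request:
send_rows:
  plan:
    - [50, [0, 40, 0], 0]
    - [50, [0, 65, 0], 0]
    - [50, [0, 80, 0], 0]
    - [50, [0, 80, 0], 0]
    - [50, [0, 80, 0], 0]

```text
time_s: 9.45
eef_pos: [433.4, 46.3, 105.4]
tcp_rot: [[0.06, 0.998, -0.002], [0.998, -0.06, -0.001], [-0.001, -0.002, -1.0]]
contact_force: [-0.3, -0.4, -2.1]
finger_gap: 58.9
finger_force: 43.8
```

```bash
python3 - <<'E'
from m import *
c,W=cap('wrist','w6')
s=env.get_obs(); print(s['time_s'],s['eef_pos'],s['contact_force'],s['finger_gap'])
m=mask(c['img'],'blue')&(np.hypot(W[...,0]-434,W[...,1]-46)<75)
h=m&(W[...,2]>60);t=m&(W[...,2]<15)
# held carrier's front step and tray far rim edge
p=W[h&(W[...,2]<115)];print('step',len(p),*rect(p),p.mean(0))
p=W[t&(W[...,2]>6.5)];print('tray rim',len(p),np.percentile(p,[0.5,99.5],axis=0).round(1))
E
```

```text
9.5 [433.55389314  45.93836148 105.53365664] [ 0.0604792  -0.23305419 -2.57398908] 58.6026592706691
step 2878 [435.7  85.6] [ 7.  59.6] 86.5 [435.7396804   85.69927974 109.94108328]
tray rim 1049 [[396.4  68.8   6.5]
 [475.9 100.7   8.9]]
```

View pics/w6.png

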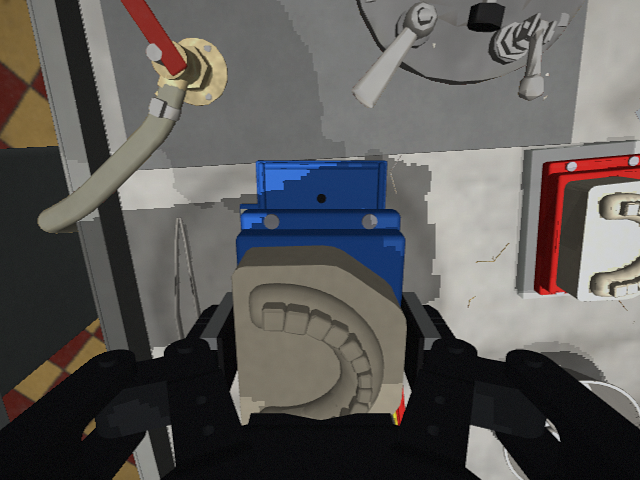

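The held blue carrier's front step lines up with the blue tray behind it at (320,185), within about 1 mm of the intended place. Lowering.

Request:
send_rows:
  plan:
    - [50, [0.3, 0.4, -30], 0]
    - [50, [0.3, 0.4, -60], 0]
    - [50, [0.3, 0.4, -80], 0]
    - [50, [0.3, 0.4, -88], 0]
    - [50, [0.3, 0.4, -91], 0]

```text
time_s: 10.0
eef_pos: [433.8, 46.0, 14.5]
tcp_rot: [[0.062, 0.998, -0.002], [0.998, -0.062, -0.0], [-0.0, -0.002, -1.0]]
contact_force: [0.3, 0.1, -2.6]
finger_gap: 58.7
finger_force: 43.9
```

Request:
send_rows:
  plan:
    - [50, [0, 0, -2], 0]
    - [50, [0, 0, -4], 0]
    - [50, [0, 0, -6], 0]
    - [50, [0, 0, -8], 0]
    - [50, [0, 0, -8], 0]

```text
time_s: 10.5
eef_pos: [434.9, 46.9, 7.8]
tcp_rot: [[0.061, 0.998, 0.001], [0.998, -0.061, 0.0], [0.0, 0.001, -1.0]]
contact_force: [-0.3, -0.2, -0.1]
finger_gap: 58.8
finger_force: 44.2
```

Just touching, so I'll go down a little more, release and retreat.

Request:
send_rows:
  plan:
    - [50, [0, 0, -0.7], 0]
    - [50, [0, 0, -1.2], 0]
    - [50, [0, 0, -1.2], 0]
    - [85, [0, 0, -1], 0]
    - [85, [0, 0, -1], 0]

```text
time_s: 11.0
eef_pos: [434.7, 46.9, 6.6]
tcp_rot: [[0.061, 0.998, 0.001], [0.998, -0.061, 0.0], [0.0, 0.001, -1.0]]
contact_force: [0.5, -0.7, -0.0]
finger_gap: 84.3
finger_force: 0.0
```

Request:
send_rows:
  plan:
    - [85, [0, 0, 0], 0]
    - [85, [0, 0, 15], 0]
    - [85, [0, 0, 50], 0]
    - [85, [0, 0, 95], 0]
    - [85, [0, 0, 120], 0]

```text
time_s: 11.5
eef_pos: [435.3, 46.9, 129.2]
tcp_rot: [[0.061, 0.998, 0.003], [0.998, -0.061, 0.0], [0.0, 0.003, -1.0]]
contact_force: [0.6, 0.1, 0.1]
finger_gap: 85.1
finger_force: 0.0
```

```bash
python3 - <<'E'
from m import *
c,W=cap('wrist','w7')
s=env.get_obs(); print(s['time_s'],s['eef_pos'],s['contact_force'],s['finger_gap'])
ana(c['img'],W,{'blue':(434,46),'red':(602.9,50)})
E
```

```text
11.55 [436.99287401  47.09594622 132.36250704] [2.42930403 0.87804256 3.17308983] 85.18515793041664
blue (434, 46) -3 4158 [429.9  60.1   3.2] [427.4  45.6] [ 96.  109.9] -3.5
blue (434, 46) 6.8 1994 [434.2  57.    8.1] [433.9  46.6] [ 79.6 105.2] -3.5
blue (434, 46) 11 676 [438.4  83.   12.4] [435.   46.8] [59.4 85.3] -3.7
blue (434, 46) 16 121 [445.   69.5  20.5] [435.   46.5] [60.1 73.5] -3.6
blue (434, 46) 21 1167 [448.6  67.7  22.3] [435.2  46.7] [59.3 73.4] -3.5
red (602.9, 50) 11 75 [595.3  84.   14.4] [583.2  62.9] [ 46.9 101.4] -32.9
red (602.9, 50) 16 837 [598.8  82.5  18.1] [602.5  49.5] [59.1 85.9] 1.4
red (602.9, 50) 21 330 [588.2  65.4  25.8] [587.3  63.2] [49.1 92.4] -41.6
```

Blue is seated: its heights are identical to those of a seated carrier, and it is centred. Next, the yellow cast.

Request:
send_rows:
  plan:
    - [85, [5, -40, 0], 4]
    - [85, [10, -80, 0], 8]
    - [85, [15, -115, 0], 9.7]
    - [85, [16.9, -134.5, 0], 9.7]
    - [85, [16.9, -134.5, 0], 9.7]

```text
time_s: 12.05
eef_pos: [451.4, -89.6, 125.8]
tcp_rot: [[-0.105, 0.995, -0.0], [0.995, 0.105, -0.0], [-0.0, -0.0, -1.0]]
contact_force: [0.1, -0.3, 0.0]
finger_gap: 85.1
finger_force: 0.0
```

```bash
python3 - <<'E'
from m import *
c,W=cap('wrist','w8')
s=env.get_obs(); print(s['time_s'],s['eef_pos'],s['contact_force'],s['finger_gap'])
ana(c['img'],W,{'yellow':(451,-87.7),'red':(448.5,-87.7)})
q=W[(W[...,0]>490)&(W[...,0]<560)&(W[...,1]>-120)&(W[...,1]<-50)&(W[...,2]>10)];print('near bowl',len(q),q.min(0) if len(q) else '')
E
```

```text
12.1 [451.10660511 -88.43032528 125.76947779] [ 0.68000582  0.96502604 -0.67746872] 84.89989978570506
yellow (451, -87.7) 6.8 272 [447.5 -49.6  11.4] [450.8 -87.9] [58.5 84.7] 5.9
yellow (451, -87.7) 11 704 [447.1 -51.3  12.4] [450.8 -87.9] [58.5 84.8] 6.0
yellow (451, -87.7) 16 75 [451.9 -57.3  20.7] [450.7 -88.1] [59.6 72.9] 6.0
yellow (451, -87.7) 21 1179 [459.7 -64.6  22.4] [450.8 -88. ] [58.9 73.3] 6.4
red (448.5, -87.7) -3 4273 [437.8 -75.7   3.2] [441.8 -90.4] [ 96.3 110.8] 4.5
red (448.5, -87.7) 6.8 1798 [446.7 -82.6   7.5] [448.2 -88.3] [ 79.5 105.7] 4.5
near bowl 17805 [ 490.01131883 -119.84494486   10.8912201 ]
```

Request:
send_rows:
  plan:
    - [85, [-0.5, -0.3, -40], -0.1]
    - [85, [-0.5, -0.3, -80], -0.1]
    - [85, [-0.5, -0.3, -108], -0.1]
    - [85, [-0.5, -0.3, -120], -0.1]
    - [85, [-0.5, -0.3, -120], -0.1]

```text
time_s: 12.6
eef_pos: [449.4, -86.9, 4.9]
tcp_rot: [[-0.107, 0.994, -0.003], [0.994, 0.107, 0.001], [0.001, -0.003, -1.0]]
contact_force: [0.3, -0.3, 0.4]
finger_gap: 85.1
finger_force: 0.0
```

Request:
send_rows:
  plan:
    - [85, [0, 0, 0], 0]
    - [50, [0, 0, 0], 0]
    - [50, [0, 0, 0], 0]
    - [50, [0, 0, 0], 0]
    - [50, [0, 0, 0], 0]

```text
time_s: 13.1
eef_pos: [451.9, -88.1, 7.9]
tcp_rot: [[-0.106, 0.994, 0.003], [0.994, 0.106, -0.0], [-0.001, 0.003, -1.0]]
contact_force: [-0.6, 1.0, 6.6]
finger_gap: 59.0
finger_force: 42.7
```

Request:
send_rows:
  plan:
    - [50, [0, 0, 0], 0]
    - [50, [0, 0, 0], 0]
    - [50, [0, 0, 8], 0]
    - [50, [0, 0, 20], 0]
    - [50, [0, 0, 35], 0]

```text
time_s: 13.6
eef_pos: [450.4, -88.0, 42.1]
tcp_rot: [[-0.106, 0.994, -0.001], [0.994, 0.106, 0.0], [0.0, -0.001, -1.0]]
contact_force: [0.1, -0.9, -1.9]
finger_gap: 59.0
finger_force: 44.6
```

Request:
send_rows:
  plan:
    - [50, [0, 0, 20], 0]
    - [50, [0, 0, 40], 0]
    - [50, [0, 0, 60], 0]
    - [50, [0, 0, 65], 0]
    - [50, [0, 0, 65], 0]

```text
time_s: 14.1
eef_pos: [451.4, -88.2, 107.4]
tcp_rot: [[-0.106, 0.994, 0.002], [0.994, 0.106, -0.0], [-0.001, 0.002, -1.0]]
contact_force: [0.9, -1.1, -2.1]
finger_gap: 59.0
finger_force: 44.7
```

Request:
send_rows:
  plan:
    - [50, [-4, -30, 0], -4]
    - [50, [-8, -70, 0], -8]
    - [50, [-13, -110, 0], -12.3]
    - [50, [-17, -135, 0], -12.3]
    - [50, [-18.3, -145.2, 0], -12.3]

```text
time_s: 14.6
eef_pos: [431.4, -234.9, 105.0]
tcp_rot: [[0.111, 0.994, -0.002], [0.994, -0.111, 0.001], [0.0, -0.002, -1.0]]
contact_force: [-0.4, -0.0, -2.1]
finger_gap: 58.6
finger_force: 44.6
```

Request:
send_rows:
  plan:
    - [50, [0, 0, -10], 0]
    - [50, [0, 0, -20], 0]
    - [50, [0, 0, -30], 0]
    - [50, [0, 0, -30], 0]
    - [50, [0, 0, -30], 0]

```text
time_s: 15.1
eef_pos: [432.3, -232.2, 75.8]
tcp_rot: [[0.107, 0.994, -0.001], [0.994, -0.107, 0.001], [0.001, -0.001, -1.0]]
contact_force: [0.1, 0.1, -1.6]
finger_gap: 59.2
finger_force: 44.6
```

```bash
python3 - <<'E'
from m import *
c,W=cap('wrist','w9')
s=env.get_obs(); print(s['time_s'],s['eef_pos'],s['contact_force'],s['finger_gap'])
m=mask(c['img'],'yellow')&(np.hypot(W[...,0]-432.5,W[...,1]+233)<75)
p=W[m&(W[...,2]>60)&(W[...,2]<85)];print('step',len(p),*rect(p),p.mean(0))
a=np.radians(-6.2);print('expected step centre',432.5-40*np.sin(a),-233.2+40*np.cos(a))
p=W[m&(W[...,2]<15)&(W[...,2]>6.5)];print('tray rim',len(p),np.percentile(p,[0.5,99.5],axis=0).round(1))
E
```

```text
15.15 [ 432.65615759 -232.56185737   76.3039299 ] [ 2.53208327e-03 -4.64047190e-01 -2.94985299e+00] 59.088875708189214
step 2907 [ 436.4 -192.7] [ 7.1 59.8] 84.0 [ 436.67971535 -192.52219516   80.10848817]
expected step centre 436.81997422824094 -193.43396144110739
tray rim 1171 [[ 397.2 -205.5    6.5]
 [ 477.1 -177.4    9.1]]
```

View pics/w9.png

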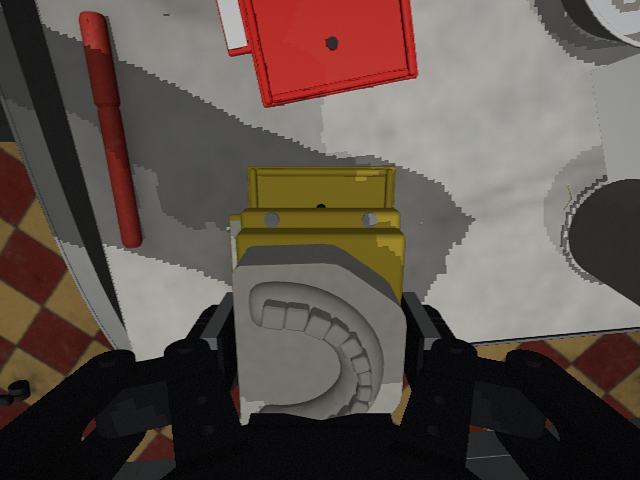

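The yellow step at (320,222) is aligned with the yellow tray behind it, within 1 mm. Commanded z is 76.3; lowering to 6.

Request:
send_rows:
  plan:
    - [50, [0, -0.3, -25], 0]
    - [50, [0, -0.3, -45], 0]
    - [50, [0, -0.3, -56], 0]
    - [50, [0, -0.3, -61], 0]
    - [50, [0, -0.3, -62], 0]

```text
time_s: 15.65
eef_pos: [432.6, -233.4, 14.3]
tcp_rot: [[0.108, 0.994, -0.0], [0.994, -0.108, 0.0], [0.0, -0.0, -1.0]]
contact_force: [-0.9, 0.1, -2.5]
finger_gap: 59.0
finger_force: 44.6
```

Request:
send_rows:
  plan:
    - [50, [0, 0, -2], 0]
    - [50, [0, 0, -4], 0]
    - [50, [0, 0, -6], 0]
    - [50, [0, 0, -7.5], 0]
    - [50, [0, 0, -8], 0]

```text
time_s: 16.15
eef_pos: [432.8, -233.7, 7.9]
tcp_rot: [[0.108, 0.994, 0.001], [0.994, -0.108, -0.001], [-0.0, 0.001, -1.0]]
contact_force: [-6.5, 3.4, 15.3]
finger_gap: 58.9
finger_force: 46.5
```

Request:
send_rows:
  plan:
    - [50, [0, 0, -0.7], 0]
    - [50, [0, 0, -0.7], 0]
    - [50, [0, 0, -0.7], 0]
    - [85, [0, 0, -0.5], 0]
    - [85, [0, 0, -0.5], 0]

```text
time_s: 16.65
eef_pos: [432.9, -233.8, 6.3]
tcp_rot: [[0.108, 0.994, 0.001], [0.994, -0.108, -0.001], [-0.001, 0.001, -1.0]]
contact_force: [-0.5, 0.2, 0.0]
finger_gap: 84.3
finger_force: 0.0
```

Request:
send_rows:
  plan:
    - [85, [0, 0, 0], 0]
    - [85, [0, 0, 15], 0]
    - [85, [0, 0, 50], 0]
    - [85, [0, 0, 95], 0]
    - [85, [0, 0, 120], 0]

```text
time_s: 17.15
eef_pos: [433.4, -234.0, 128.8]
tcp_rot: [[0.108, 0.994, 0.003], [0.994, -0.108, -0.001], [-0.001, 0.003, -1.0]]
contact_force: [0.1, -0.6, 0.5]
finger_gap: 84.8
finger_force: 0.0
```

```bash
python3 - <<'E'
from m import *
c,W=cap('wrist','w10')
s=env.get_obs(); print(s['time_s'],s['eef_pos'],s['contact_force'],s['finger_gap'])
ana(c['img'],W,{'yellow':(432.5,-233)})
E
```

```text
17.2 [ 434.81162545 -234.7662544   132.06036441] [ 1.85631821 -0.23773062  4.26016948] 85.08261480423778
yellow (432.5, -233) -3 4272 [ 431.  -218.     3.2] [ 426.3 -233.7] [ 95.5 109.7] -6.3
yellow (432.5, -233) 6.8 2032 [ 433.2 -222.1    8.1] [ 432.5 -233.1] [ 79.5 105.3] -6.3
yellow (432.5, -233) 11 714 [ 437.6 -197.3   12.4] [ 433.1 -233.7] [59.1 85.6] -6.3
yellow (432.5, -233) 16 206 [ 440.3 -206.1   19.5] [ 432.9 -233.5] [60.1 73.6] -6.2
yellow (432.5, -233) 21 1197 [ 447.3 -212.9   22.3] [ 433.  -233.5] [59.6 73.3] -6.3
```

Yellow is seated flat. Back to red on the slab.

Request:
send_rows:
  plan:
    - [85, [24, 40, 0], 2]
    - [85, [48, 80, 0], 4]
    - [85, [72, 120, 0], 6]
    - [85, [96, 160, 0], 7.4]
    - [85, [120, 200, 0], 7.4]

```text
time_s: 17.7
eef_pos: [553.2, -31.8, 125.4]
tcp_rot: [[-0.021, 1.0, -0.0], [1.0, 0.021, -0.0], [-0.0, -0.0, -1.0]]
contact_force: [0.1, -0.5, 0.4]
finger_gap: 85.0
finger_force: 0.0
```

Request:
send_rows:
  plan:
    - [85, [24, 40, 0], 0]
    - [85, [40, 65, 0], 0]
    - [85, [50.2, 83.2, 0], 0]
    - [85, [50.2, 83.2, 0], 0]
    - [85, [50.2, 83.2, 0], 0]

```text
time_s: 18.2
eef_pos: [602.3, 49.4, 125.2]
tcp_rot: [[-0.021, 1.0, -0.001], [1.0, 0.021, -0.001], [-0.001, -0.001, -1.0]]
contact_force: [-0.3, 0.6, 1.4]
finger_gap: 85.2
finger_force: 0.0
```

```bash
python3 - <<'E'
from m import *
c,W=cap('wrist','w11')
s=env.get_obs(); print(s['time_s'],s['eef_pos'],s['contact_force'],s['finger_gap'])
ana(c['img'],W,{'red':(602.7,49.7)})
E
```

```text
18.25 [602.12392783  48.86907124 125.5046378 ] [ 1.56668768 -0.1057264   0.79653416] 84.94234119706675
red (602.7, 49.7) 16 782 [602.6  88.2  18.3] [602.8  50.3] [58.6 84.3] 0.9
red (602.7, 49.7) 21 104 [606.1  81.   26.5] [603.1  49.6] [59.3 73.6] 1.4
```

Request:
send_rows:
  plan:
    - [85, [0.2, 0.1, -40], 0]
    - [85, [0.2, 0.1, -75], 0]
    - [85, [0.2, 0.1, -100], 0]
    - [85, [0.2, 0.1, -113.5], 0]
    - [85, [0.2, 0.1, -113.5], 0]

```text
time_s: 18.75
eef_pos: [601.2, 48.6, 10.7]
tcp_rot: [[-0.019, 1.0, -0.003], [1.0, 0.019, -0.0], [-0.0, -0.003, -1.0]]
contact_force: [-0.1, 0.5, 0.9]
finger_gap: 84.8
finger_force: 0.0
```

Request:
send_rows:
  plan:
    - [85, [0, 0, 0], 0]
    - [50, [0, 0, 0], 0]
    - [50, [0, 0, 0], 0]
    - [50, [0, 0, 0], 0]
    - [50, [0, 0, 0], 0]

```text
time_s: 19.25
eef_pos: [604.1, 49.8, 14.2]
tcp_rot: [[-0.021, 1.0, 0.003], [1.0, 0.021, -0.0], [-0.0, 0.003, -1.0]]
contact_force: [-0.3, -0.9, 5.6]
finger_gap: 58.9
finger_force: 44.5
```

Request:
send_rows:
  plan:
    - [50, [0, 0, 0], 0]
    - [50, [0, 0, 0], 0]
    - [50, [0, 0, 8], 0]
    - [50, [0, 0, 20], 0]
    - [50, [0, 0, 35], 0]

```text
time_s: 19.75
eef_pos: [602.3, 49.8, 47.8]
tcp_rot: [[-0.021, 1.0, -0.001], [1.0, 0.021, -0.0], [-0.0, -0.001, -1.0]]
contact_force: [0.6, 0.1, -1.8]
finger_gap: 59.0
finger_force: 43.6
```

Request:
send_rows:
  plan:
    - [50, [0, 0, 20], 0]
    - [50, [0, 0, 40], 0]
    - [50, [0, 0, 60], 0]
    - [50, [0, 0, 65], 0]
    - [50, [0, 0, 65], 0]

```text
time_s: 20.25
eef_pos: [603.5, 49.9, 113.5]
tcp_rot: [[-0.021, 1.0, 0.002], [1.0, 0.021, 0.0], [0.0, 0.002, -1.0]]
contact_force: [0.8, -1.0, -2.8]
finger_gap: 59.0
finger_force: 43.6
```

Request:
send_rows:
  plan:
    - [50, [-20, -18, 0], 1]
    - [50, [-50, -45, 0], 2]
    - [50, [-82, -73, 0], 3.3]
    - [50, [-114, -102, 0], 3.3]
    - [50, [-140, -125, 0], 3.3]

```text
time_s: 20.75
eef_pos: [460.2, -76.1, 110.9]
tcp_rot: [[-0.078, 0.997, -0.003], [0.997, 0.078, 0.0], [0.0, -0.003, -1.0]]
contact_force: [-0.2, -0.2, -2.1]
finger_gap: 58.7
finger_force: 43.7
```

Request:
send_rows:
  plan:
    - [50, [-14.6, -12.9, 0], 0]
    - [50, [-14.6, -12.9, -10], 0]
    - [50, [-14.6, -12.9, -25], 0]
    - [50, [-14.6, -12.9, -36], 0]
    - [50, [-14.6, -12.9, -36], 0]

```text
time_s: 21.25
eef_pos: [447.1, -87.4, 73.9]
tcp_rot: [[-0.079, 0.997, -0.004], [0.997, 0.079, 0.001], [0.001, -0.004, -1.0]]
contact_force: [-0.3, 0.1, -1.3]
finger_gap: 58.8
finger_force: 43.8
```

```bash
python3 - <<'E'
from m import *
c,W=cap('wrist','w12')
s=env.get_obs(); print(s['time_s'],s['eef_pos'],s['contact_force'],s['finger_gap'])
m=mask(c['img'],'red')&(np.hypot(W[...,0]-448.3,W[...,1]+88)<75)
p=W[m&(W[...,2]>60)&(W[...,2]<85)];print('step',len(p),*rect(p),p.mean(0))
a=np.radians(4.5);print('expected step centre',448.3-40*np.sin(a),-88.1+40*np.cos(a))
p=W[m&(W[...,2]<15)&(W[...,2]>6.5)];print('tray rim',len(p),np.percentile(p,[0.5,99.5],axis=0).round(1))
E
```

```text
21.3 [447.65703988 -87.50599241  74.90669885] [ 0.40107868 -0.62818245 -2.20270107] 59.06096868902701
step 3537 [444.1 -48. ] [ 7.1 59.7] -85.4 [444.15346573 -47.97382589  77.96342615]
expected step centre 445.1616361708862 -48.22330665067488
tray rim 1256 [[405.1 -59.5   6.5]
 [484.6 -33.5   9. ]]
```

View pics/w12.png

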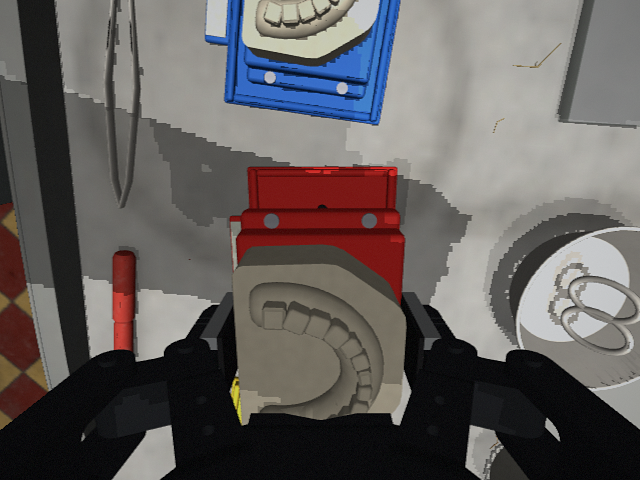

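Red's step at (320,222) is aligned with the red tray, and blue is seated in the blue tray above it. Lowering from z 76.3.

Request:
send_rows:
  plan:
    - [50, [0.3, -0.2, -25], 0]
    - [50, [0.3, -0.2, -45], 0]
    - [50, [0.3, -0.2, -56], 0]
    - [50, [0.3, -0.2, -61], 0]
    - [50, [0.3, -0.2, -62], 0]

```text
time_s: 21.8
eef_pos: [448.7, -88.2, 14.2]
tcp_rot: [[-0.079, 0.997, -0.0], [0.997, 0.079, 0.0], [0.0, -0.0, -1.0]]
contact_force: [-0.4, 0.6, -0.9]
finger_gap: 58.8
finger_force: 43.8
```

Request:
send_rows:
  plan:
    - [50, [0, 0, -2], 0]
    - [50, [0, 0, -4], 0]
    - [50, [0, 0, -6], 0]
    - [50, [0, 0, -7.5], 0]
    - [50, [0, 0, -8], 0]

```text
time_s: 22.3
eef_pos: [449.0, -88.4, 8.1]
tcp_rot: [[-0.078, 0.997, 0.002], [0.997, 0.078, -0.0], [-0.0, 0.002, -1.0]]
contact_force: [-6.5, 0.9, 18.4]
finger_gap: 58.8
finger_force: 46.0
```

Request:
send_rows:
  plan:
    - [50, [0, 0, -0.6], 0]
    - [50, [0, 0, -0.6], 0]
    - [50, [0, 0, -0.6], 0]
    - [85, [0, 0, -0.5], 0]
    - [85, [0, 0, -0.5], 0]

```text
time_s: 22.8
eef_pos: [449.1, -88.4, 6.3]
tcp_rot: [[-0.078, 0.997, 0.001], [0.997, 0.078, -0.0], [-0.0, 0.001, -1.0]]
contact_force: [0.3, 0.3, -0.2]
finger_gap: 84.1
finger_force: 0.0
```

Request:
send_rows:
  plan:
    - [85, [0, 0, 0], 0]
    - [85, [0, 0, 15], 0]
    - [85, [0, 0, 50], 0]
    - [85, [0, 0, 95], 0]
    - [85, [0, 0, 140], 0]

```text
time_s: 23.3
eef_pos: [448.0, -88.2, 146.8]
tcp_rot: [[-0.078, 0.997, -0.001], [0.997, 0.078, 0.0], [0.0, -0.001, -1.0]]
contact_force: [0.9, 0.3, -0.6]
finger_gap: 84.9
finger_force: 0.0
```

Request:
send_rows:
  plan:
    - [85, [0, 0, 20], 0]
    - [85, [20, 0, 50], 0]
    - [85, [40, 0, 70], 0]
    - [85, [40, 0, 70], 0]
    - [85, [40, 0, 70], 0]

```text
time_s: 23.8
eef_pos: [488.4, -88.3, 215.0]
tcp_rot: [[-0.079, 0.997, -0.001], [0.997, 0.079, 0.0], [0.0, -0.001, -1.0]]
contact_force: [-0.2, 1.0, -0.3]
finger_gap: 85.4
finger_force: 0.0
```

```bash
python3 - <<'E'
from m import *
c,W=cap('wrist','w13'); c2,W2=cap('side','s13')
s=env.get_obs(); print(s['time_s'],s['eef_pos'],s['contact_force'],s['finger_gap'])
ana(c['img'],W,{'red':(448.5,-88)})
S0=np.load('side0.npy')
for x0,x1,y0,y1 in((545,660,-125,-35),(590,680,-310,-215)):
    for A in(S0,W2):
        q=A[(A[...,0]>x0)&(A[...,0]<x1)&(A[...,1]>y0)&(A[...,1]<y1)&(A[...,2]>20)&(A[...,2]<75)];print(len(q),np.percentile(q,[2,50,98],axis=0).round(1).tolist())
E
```

```text
23.9 [487.301469   -88.16464775 214.29035409] [-0.53602681 -0.22018645 -0.53688283] 85.28249637734469
red (448.5, -88) -3 2559 [448.3 -78.4   3.2] [441.8 -89.2] [ 95.5 108.2] 5.1
red (448.5, -88) 6.8 1293 [448.1 -80.3   8.2] [448.2 -88.4] [ 79.5 105.5] 4.5
red (448.5, -88) 11 437 [449.4 -57.6  12.6] [449.5 -88.7] [59.5 85.9] 4.8
red (448.5, -88) 16 98 [464.4 -67.6  20.2] [449.2 -88.5] [60.  73.9] 4.4
red (448.5, -88) 21 918 [463.8 -75.2  22.4] [449.4 -88.6] [59.7 73.4] 4.4
585 [[556.2, -123.5, 20.4], [604.0, -85.3, 29.6], [646.6, -49.5, 44.8]]
574 [[556.4, -123.2, 20.5], [604.1, -85.7, 29.7], [646.8, -49.3, 45.2]]
429 [[594.8, -268.3, 33.1], [628.2, -260.9, 52.7], [644.9, -226.3, 66.5]]
431 [[594.0, -268.8, 32.9], [628.7, -261.2, 52.9], [644.6, -227.6, 66.4]]
```

View pics/s13.png

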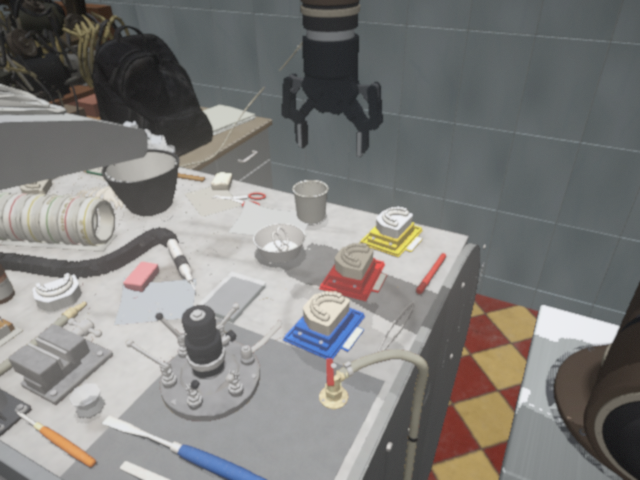

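All three casts sit in their own-colour trays: blue (325,325), red (352,275), yellow (392,232). The bowl (280,245) and pot (311,200) have not moved, and the arm is clear.

```bash
python3 -c "
from cell import env
print(env.close_job())"
```

```text
the job is handed in; nothing more can be done
None
```

The job is handed in at about 24 s of the 102 s allowed: each cast sits flat in the tray of its own colour, with red set aside on the glass slab along the way, and the steel bowl and white pot did not move.

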